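Sweep the ring cores off the work plate into the tray

TASK

Sweep the three loose ring cores off the raised plate into the plain, undivided tray at one end of it, only pushing them along the plate with the fingers: do not lift or carry them. Leave the capacitor and the relay standing where they are among the cores, and do not disturb anything else on the bench.

Things in the scene. Friction and masses are not known exactly. Their poses are not given: they have to be found in the camera images.
- plate: fixed raised aluminium work plate, 200 mm along its x by 220 mm along its y; origin under its centre on the bench, flat top 30 mm above the bench. Upright rims 4 mm thick and 8 mm high run along its two edges at x = -100 and +100 mm; its two ends at y = -110 and +110 mm are open, with no rim. One tray stands fixed against each end, squared up with the plate.
- plain_tray: fixed open-topped grey plastic tray without partitions, 190 mm (x) by 100 mm (y) and 22 mm high, walls and floor 3 mm thick; origin under its centre on the bench. Its x and y axes are parallel to the plate's; it stands 2 mm clear of one open end of the plate (its centre 162 mm from the plate's centre, at plate y = +162 or -162 mm), its rim 8 mm lower than the plate's top.
- divided_tray: fixed tray of the same outside size as the plain one but split by thin walls into six compartments with small chips in them; it stands in the same way at the other open end of the plate. Origin under its centre on the bench.
- core_a: ferrite ring core: dark grey ring lying flat on the plate at the start, outside diameter 28 mm, hole 14 mm, 12 mm high, about 25 g; origin at the centre of its underside, z up at the start. One of three alike.
- core_b: ferrite ring core: dark grey ring lying flat on the plate at the start, outside diameter 28 mm, hole 14 mm, 12 mm high, about 25 g; origin at the centre of its underside, z up at the start. One of three alike.
- core_c: ferrite ring core: dark grey ring lying flat on the plate at the start, outside diameter 28 mm, hole 14 mm, 12 mm high, about 25 g; origin at the centre of its underside, z up at the start. One of three alike.
- capacitor: black can capacitor with a metal top, standing upright loose on the plate among the cores, diameter 22 mm, 38 mm high, 30 g; origin at the centre of its underside. Cores and capacitor lie in four lanes side by side across the plate's x, about 44 mm apart, one in each.
- relay: grey box-shaped relay standing loose on the plate in the capacitor's lane, 38 to 50 mm from it towards the plate's +y, 16 mm (x) by 24 mm (y) by 22 mm high, 20 g; origin at the centre of its underside.
- flux: small bottle standing on the bench beyond the plate, diameter 40 mm, 85 mm high; origin at the centre of its underside.
- spool: metal spool standing on end on the bench beyond the plate, diameter 56 mm, 40 mm high; origin at the centre of its underside.
- driver: screwdriver, 160 mm long, lying on the bench to the robot's right of the plate and trays; origin about the middle of its length, x along its shaft.
- pliers: small pliers with teal grips, about 150 mm long, lying on the bench to the robot's left of the plate and trays; origin near the middle, x along them.
Mind the look-alikes: they are no part of the job. What is shaped like the plain_tray but brown is not meant.

How it is judged (in metres and radians):
At the end, for the whole second after the job is handed in: Each core at rest in the plain tray (origin within 94 mm in x and 49 mm in y of its centre, under 28 mm above its underside); capacitor and relay moved under 20 mm, flux, spool, driver and pliers under 30 mm; capacitor, relay, flux and spool upright within 0.2 rad (x of core_a in the frame of plain_tray between -0.094 and 0.094 m and y of core_a in the frame of plain_tray between -0.049 and 0.049 m and z of each of core_a, core_b, core_c in the frame of plain_tray below 0.028 m and linear speed of each of core_a, core_b, core_c below 0.02 m/s and x of core_b in the frame of plain_tray between -0.094 and 0.094 m and y of core_b in the frame of plain_tray between -0.049 and 0.049 m and x of core_c in the frame of plain_tray between -0.094 and 0.094 m and y of core_c in the frame of plain_tray between -0.049 and 0.049 m and distance of each of capacitor, relay from where it was at the start of the episode below 0.02 m and distance of each of flux, spool, driver, pliers from where it was at the start of the episode below 0.03 m and angle between each of capacitor, relay, flux, spool's own z axis and vertical below 0.2 rad); the robot touches nothing.
It fails at once if a core is lifted: its origin rises more than 20 mm above the plate's top (z of any of core_a, core_b, core_c in the frame of plate above 0.05 m).
It fails at once if the capacitor or the relay is moved more than 20 mm, or another loose thing on the bench more than 30 mm (distance of any of capacitor, relay from where it was at the start of the episode above 0.02 m or distance of any of flux, spool, driver, pliers from where it was at the start of the episode above 0.03 m).
It also fails if it takes over 45 s, if anything falls off the work surface, if the arm or the gripper's body presses on something with over 40 N, if the wrist force passes 120 N, or if a joint passes its speed limit or range.

ROBOT

A 6-joint arm with a two-finger parallel gripper is mounted at the origin on the work surface. World frame = base frame: x ahead of the robot, y to its left, z up, the work surface at z = 0. Lengths are in m, angles in degrees, forces in N, time in s.
With the tool pointing down it reaches from about 0.25 to 0.8 m from the base axis. Payload 3.9 kg.
Tool frame: the origin (TCP) lies midway between the tips of the shut fingers; the grasp point (between the pads) lies manip.tcp_to_grasp behind it (manip.tcp_to_grasp is the distance from the TCP to the grasp point, in m); z points along the fingers, y is the line along which they close (so a half turn about z gives the same grasp; the last joint's range is limited). The gripper opens to 85 mm and grips with 20 to 120 N. Pads are 22 mm wide; open, the fingers measure 114 mm over their backs; the gripper's body (76 mm by 85 mm) begins 54 mm behind the grasp point. The pads swing forward as they close: fully open they stand 13 mm farther back than shut.
Start: joints at [77.12, 14.897, -7.913, 67.191, 0, 90], TCP at [0.117, 0.512, 0.231] pointing down, gripper open.
Joint ranges: [-159.42, 159.42], [-47.68, 98.78], [-73.54, 78.23], [-108.79, 121.32], [-90, 84.71], [-180, 180]. Speed limits (degrees/s): [147.25, 147.25, 180, 180, 180, 180].

INTERFACE

Orientations are given as a 3x3 rotation matrix whose columns are the frame's x, y, z axes.
In Python, from workcell import manip gives the robot as it stands. The module is installed in compiled form; this text tells all that it offers.
- The arm moves only by the tool send_rows, never from a script. Its argument "deltas" is a list of rows, each an object of numbers: "wx", "wy", "wz": the turn, a rotation vector about the tool's x, y, z in degrees; "dx", "dy", "dz": the shift along the tool's x, y, z in cm; "gripper": the gripper's target within -1 to 1 (fully open at 1, half-way at 0, shut at -1). A call has 1 to 10 rows; each row is the pose to reach, as a shift and turn from the pose commanded when the call began, along the tool's axes at that moment; what a row does not reach only later rows make up. A row lasts 1/8 s, in which the tool goes at most 62.5 mm and 10.7 degrees, less where a joint would pass 70% of its speed; a pose out of reach is approached as far as the arm can. A call with a gripper value outside its range is refused whole. The fingers move at their own pace and stop on an object; the grip force is fixed at half the most. Time passes only in rows, so rows that repeat a pose let the fingers close. It gives the time, the measured TCP pose, the force, the opening and the grip force at its end, in the units of the state.
- manip.observe(): the state, without advancing time (a new reading comes with each control period).
- manip.snapshot(name): name is "scene" or "top" or "wrist"; returns a dict with "pixels" (420x560x3 uint8, red, green, blue), "depth" (420x560 float32, m along the optical axis (not along the pixel's ray), 0 where there is no reading), "fx", "fy", "cx", "cy" (pixels), "R" (3x3) and "t" (3): a world point X has camera coordinates R X + t. Camera axes: x right, y down, z forward; pixel columns grow to the right and rows downward; lengths in m; the calibration is good to about 2 mm. A picture is of the moment at which its call begins.
- manip.hand_in(): hands the job in; it is judged then, once.
Trained networks look in the newest picture that a camera, given by its name, has taken for a name from the list of things; names that differ only in an ending like _2 or _b are one class to them, and where a whole thing is asked for, a point or a joint stands for the part that bears it (a point fixed in the world has none). Each returns a list of dicts, best first, with "confidence" (0 to 1); they miss things now and then, are a little off and sometimes report something else, mostly with a low value. They report only what shows in the picture. A call takes as long as a camera call. They do not tell look-alikes from the thing itself.
- manip.look_for(name, camera): "centre" ([x, y, z] in m, in world coordinates, good to about 4 mm: the middle of the surface that is visible of it).
- manip.regions_of(name, camera): "pixels" (420x560 bool, what is visible of it).
The state is a dict: "t": time; "joints": joint angles; "joint_vel": joint speeds; "tau": joint torques, N m; "tool_pos": TCP position; "eef_rot": TCP orientation; "force": force on the tool from outside, world axes, zero at the start; "moment": the same for the moment, N m; "finger_gap": finger opening in m; "finger_force": force on a finger pad.
Only numpy, scipy, OpenCV 4.12 (cv2) and the standard library are available. Lean on these libraries where they do the work, as an engineer would, in place of code of your own. Each camera call takes 0.05 s, during which the arm holds its last target. There are 200 camera calls.

## Working session

There is one attempt and no reset: what is moved stays moved. The work goes in short steps, Python scripts to look and compute and a tool call to move; the robot and the scene stay as the last step left them, time stands still between calls to the robot, and variables do not carry over. Pictures are saved under pics/ and viewed, at most 10 in all, crops included, and the job is handed in when it is done.

Besides the shell and the picture viewer there is one more tool, called after "Call:" in YAML: its name, and indented under it one key for each argument. send_rows: Moves the arm, as the interface text tells. Its arguments: {"type":"object","properties":{"deltas":{"type":"array"}},"required":["deltas"]}

```bash
mkdir -p pics
python3 - <<'E'
from workcell import manip
import cv2, numpy as np
for c in ("top","scene"):
    s=manip.snapshot(c); cv2.imwrite(f"pics/{c}0.png",s["pixels"][:,:,::-1])
    for n in ("plate","plain_tray","divided_tray","core_a","capacitor","relay","flux","spool","driver","pliers"):
        print(c,n,[(np.round(d["centre"],3).tolist(),round(d["confidence"],2)) for d in manip.look_for(n,c)][:5])
o=manip.observe();print(o["t"],o["tool_pos"],np.round(o["eef_rot"],3).tolist(),o["finger_gap"],manip.tcp_to_grasp)
E
```

```text
top plate [([0.541, -0.038, 0.027], 0.59)]
top plain_tray [([0.266, 0.254, -0.001], 0.95), ([0.578, -0.197, 0.004], 0.89), ([0.299, -0.238, 0.002], 0.8)]
top divided_tray [([0.511, 0.124, -0.0], 0.74)]
top core_a [([0.515, -0.006, 0.038], 0.66), ([0.481, -0.061, 0.04], 0.56)]
top capacitor [([0.568, -0.052, 0.068], 0.65)]
top relay [([0.56, -0.015, 0.054], 0.65), ([0.759, -0.044, 0.04], 0.55)]
top flux [([0.753, 0.068, 0.055], 0.6)]
top spool [([0.757, -0.045, 0.039], 0.86), ([0.602, 0.02, 0.045], 0.74)]
top driver [([0.529, -0.411, 0.018], 0.65)]
top pliers [([0.552, 0.39, 0.006], 0.75)]
scene plate [([0.554, -0.065, 0.029], 0.91)]
scene plain_tray [([0.299, -0.231, -0.0], 0.93), ([0.266, 0.264, 0.004], 0.71), ([0.581, -0.192, 0.006], 0.56)]
scene divided_tray [([0.509, 0.142, 0.007], 0.76)]
scene core_a [([0.484, -0.056, 0.039], 0.69), ([0.51, 0.141, 0.006], 0.56)]
scene capacitor [([0.578, -0.06, 0.059], 0.44)]
scene relay [([0.576, -0.02, 0.053], 0.55)]
scene flux []
scene spool [([0.764, -0.053, 0.038], 0.68)]
scene driver [([0.526, -0.421, 0.024], 0.72), ([0.506, 0.143, 0.006], 0.59)]
scene pliers [([0.58, -0.193, 0.008], 0.57), ([0.561, 0.382, 0.011], 0.55)]
1.1 [0.11702153 0.51179984 0.23131023] [[-0.975, 0.223, -0.0], [0.223, 0.975, 0.0], [0.0, 0.0, -1.0]] 0.08546361066210952 0.0187
```

View pics/top0.png

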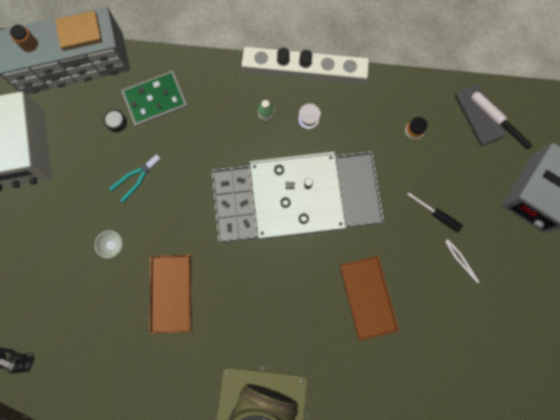

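View pics/scene0.png

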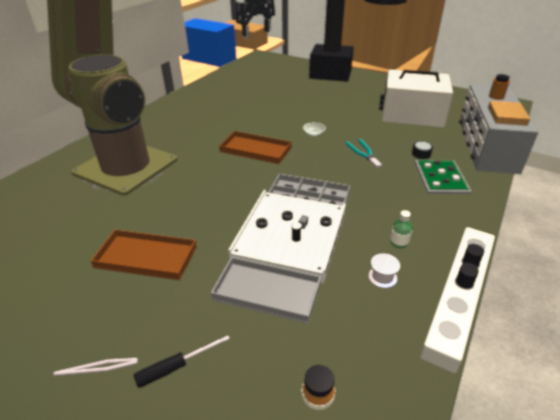

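Top: the plate is at about (297,195), with the grey plain tray on its right (360,188, world −y) and the divided tray on its left. The cores are at (279,170), (285,202) and (304,219), the capacitor at (308,183) and the relay at (290,185). The two brown trays are look-alikes. Next I'll measure precisely.

```bash
cat > h.py <<'E'
from workcell import manip
import cv2, numpy as np
def world(s,z=None):
    v,u=np.mgrid[0:420,0:560]; r=np.stack([(u-s["cx"])/s["fx"],(v-s["cy"])/s["fy"],np.ones(u.shape)],-1)
    R,t=np.array(s["R"]),np.array(s["t"])
    if z is None: return (r*s["depth"][...,None]-t)@R
    o=-R.T@t; d=r@R; return o+d*((z-o[2])/d[...,2])[...,None]
E
python3 - <<'E'
from h import *
s=manip.snapshot("top"); W=world(s); P=s["pixels"].astype(int)
W3=world(s,0.03)
br=(P.min(2)>150); br[:140]=0;br[250:]=0;br[:,:240]=0;br[:,352:]=0
n,l,st,_=cv2.connectedComponentsWithStats(br.astype(np.uint8)); k=1+st[1:,4].argmax()
xy=W3[l==k][:,:2]; r=cv2.minAreaRect((xy*1000).astype(np.float32)); print("plate",r,cv2.boxPoints(r).tolist(), W[l==k][:,2].mean())
hull=cv2.convexHull(np.argwhere(l==k)[:,::-1].astype(np.int32)); m=np.zeros((420,560),np.uint8); cv2.fillConvexPoly(m,hull,1); m=cv2.erode(m,np.ones((5,5)))
dk=((P.max(2)<140)&(m>0)).astype(np.uint8)
n,l,st,c=cv2.connectedComponentsWithStats(dk)
W4=world(s,0.042)
for i in range(1,n):
    if st[i,4]>6:
        x0,y0,w,h=st[i,:4]; u,v=x0+(w-1)/2,y0+(h-1)/2
        print(st[i].tolist(),c[i].round(1),W4[int(round(c[i][1])),int(round(c[i][0]))].round(4),np.percentile(W[l==i][:,2],[10,90]).round(3))
gr=W3[150:230,346:382]
im=cv2.resize(s["pixels"][145:245,205:390,::-1],None,fx=4,fy=4,interpolation=cv2.INTER_CUBIC); cv2.imwrite("pics/crop.png",im)
for nme in ("plain_tray","core_a","relay","capacitor"):
    for d in manip.regions_of(nme,"top"):
        p=W[d["pixels"]]; q=np.argwhere(d["pixels"]).mean(0).round(1)
        print(nme,round(d["confidence"],2),q[::-1],np.median(p,0).round(3),cv2.minAreaRect((p[:,:2]*1000).astype(np.float32)))
E
```

```text
plate ((547.0540771484375, -29.774337768554688), (201.81558227539062, 229.09335327148438), 12.764813423156738) [[423.3311767578125, 59.645809173583984], [473.94921875, -163.78555297851562], [670.7769775390625, -119.19448852539062], [620.158935546875, 104.23687744140625]] 0.035437752224598384
[274, 165, 10, 10, 60] [278.7 169.4] [0.6052 0.0191 0.042 ] [0.038 0.045]
[286, 183, 8, 6, 43] [289.9 185.5] [ 0.5634 -0.0134  0.042 ] [0.047 0.055]
[304, 184, 7, 5, 20] [307.  186.4] [ 0.5679 -0.0565  0.042 ] [0.046 0.067]
[281, 198, 9, 10, 52] [285.  202.4] [ 0.5206 -0.005   0.042 ] [0.039 0.046]
[299, 214, 10, 10, 55] [303.3 218.3] [ 0.4843 -0.0542  0.042 ] [0.04  0.046]
plain_tray 0.96 [368.3 298.5] [ 0.304 -0.237  0.004] ((276.6458740234375, -153.5377197265625), (191.6200714111328, 273.4504699707031), 19.05071258544922)
plain_tray 0.72 [358.7 189.4] [ 0.581 -0.193  0.004] ((460.70343017578125, -160.84164428710938), (170.91574096679688, 479.2499084472656), 75.48068237304688)
plain_tray 0.62 [169.7 294.1] [0.262 0.26  0.004] ((285.2218933105469, 152.3297119140625), (191.45358276367188, 321.57470703125), 10.792695999145508)
core_a 0.56 [296.7 196.3] [ 0.54  -0.033  0.031] ((455.62994384765625, -53.60133361816406), (384.2213134765625, 222.41441345214844), 13.068470001220703)
core_a 0.53 [277.5 169.4] [0.606 0.023 0.042] ((604.2268676757812, 22.25337028503418), (20.205284118652344, 24.827131271362305), 75.31105041503906)
core_a 0.51 [284.7 202.4] [ 0.52  -0.004  0.04 ] ((521.5074462890625, -3.9938812255859375), (28.56654167175293, 29.66876792907715), 82.28303527832031)
core_a 0.48 [302.9 218.7] [ 0.483 -0.054  0.041] ((482.49737548828125, -54.3818359375), (25.259376525878906, 25.311901092529297), 5.845107078552246)
relay 0.46 [289.4 185.4] [ 0.562 -0.012  0.051] ((411.4755859375, -20.510164260864258), (321.843505859375, 23.175710678100586), 3.2405786514282227)
```

View pics/crop.png

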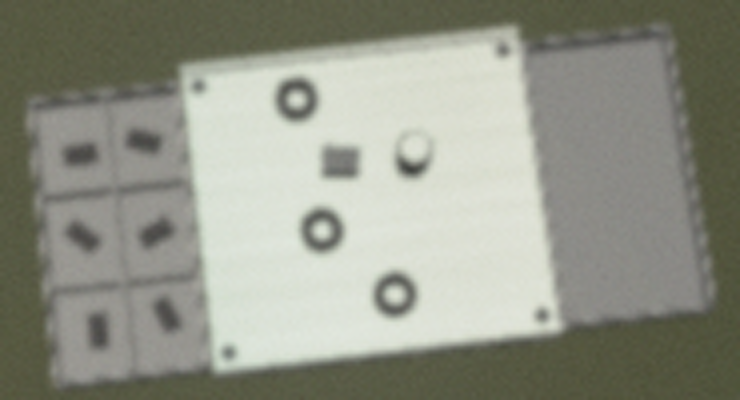

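The crop shows the three rings at (296,99), (322,230) and (395,294). The relay is at (340,161), the capacitor at (413,153), and the empty plain tray is on the right.

The plate yaw is about 12.5°, centred near (0.547, −0.030). I'll hover with the tool y axis along plate x and the fingers slightly open, to cradle each ring.

Call:
send_rows:
  deltas:
    - {"dx": -4.7,"dy": -4.4,"dz": 0.3,"wz": 6.5,"gripper": -0.67}
    - {"dx": -9.4,"dy": -8.8,"dz": 0.6,"wz": 13,"gripper": -0.67}
    - {"dx": -14.1,"dy": -13.1,"dz": 0.9,"wz": 19.5,"gripper": -0.67}
    - {"dx": -18.7,"dy": -17.5,"dz": 1.2,"wz": 26,"gripper": -0.67}
    - {"dx": -23.4,"dy": -21.9,"dz": 1.5,"wz": 32.5,"gripper": -0.67}
    - {"dx": -28.1,"dy": -26.3,"dz": 1.8,"wz": 39,"gripper": -0.67}
    - {"dx": -32.8,"dy": -30.6,"dz": 2.1,"wz": 45.5,"gripper": -0.67}
    - {"dx": -37.5,"dy": -35,"dz": 2.5,"wz": 52,"gripper": -0.67}
    - {"dx": -42.2,"dy": -39.4,"dz": 2.8,"wz": 58.5,"gripper": -0.67}
    - {"dx": -46.9,"dy": -43.8,"dz": 3.1,"wz": 64.6,"gripper": -0.67}

```text
invalid input
```

```bash
cat > w.py <<'E'
from h import *
import sys
s=manip.snapshot("wrist"); cv2.imwrite(f"pics/{sys.argv[1]}.png",s["pixels"][:,:,::-1]); W=world(s)
C=np.array([.547,-.030]); a=np.radians(12.5); E=np.array([[np.cos(a),np.sin(a)],[-np.sin(a),np.cos(a)]])
for n in ("core_a","capacitor","relay"):
    for d in manip.regions_of(n,"wrist"):
        p=W[d["pixels"]]; p=p[np.isfinite(p).all(1)]; z=np.percentile(p[:,2],95); q=p[p[:,2]>z-.004][:,:2]; b=(q.max(0)+q.min(0))/2
        print(n,round(d["confidence"],2),z.round(3),b.round(4),"plate mm",(E@(b-C)*1000).round(1),"size",(np.ptp(q,axis=0)*1000).round(0))
o=manip.observe();print(o["t"],o["tool_pos"].round(4),"plate",(E@(o["tool_pos"][:2]-C)*1000).round(1),np.round(o["eef_rot"],3).tolist(),o["finger_gap"],o["joints"])
E
python3 w.py w1
```

```text
core_a 0.31 0.017 [0.2323 0.3284] plate mm [-229.7  418. ] size [367. 397.]
1.55 [0.117  0.5118 0.2313] plate [-302.5  622. ] [[-0.975, 0.223, 0.0], [0.223, 0.975, -0.0], [-0.0, -0.0, -1.0]] 0.08529625700514674 [ 7.71205705e+01  1.48970663e+01 -7.91335241e+00  6.71910019e+01
 -1.07401003e-03  9.00005421e+01]
```

View pics/w1.png

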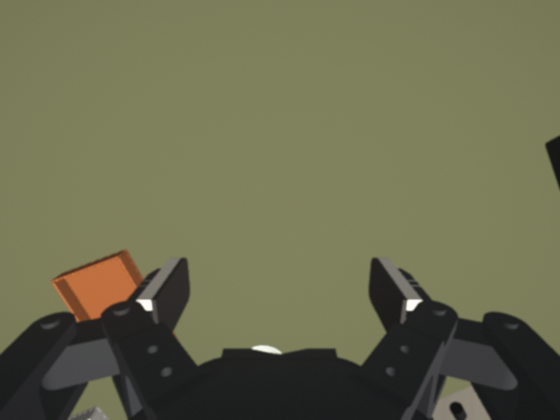

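The move was refused, and the wrist view still shows bare bench at the start pose. Rows probably need every key, so I'll include them all.

Call:
send_rows:
  deltas:
    - {"dx": -4.7,"dy": -4.4,"dz": 0.3,"wx": 0,"wy": 0,"wz": 6.5,"gripper": -0.67}
    - {"dx": -9.4,"dy": -8.8,"dz": 0.6,"wx": 0,"wy": 0,"wz": 13,"gripper": -0.67}
    - {"dx": -14.1,"dy": -13.1,"dz": 0.9,"wx": 0,"wy": 0,"wz": 19.5,"gripper": -0.67}
    - {"dx": -18.7,"dy": -17.5,"dz": 1.2,"wx": 0,"wy": 0,"wz": 26,"gripper": -0.67}
    - {"dx": -23.4,"dy": -21.9,"dz": 1.5,"wx": 0,"wy": 0,"wz": 32.5,"gripper": -0.67}
    - {"dx": -28.1,"dy": -26.3,"dz": 1.8,"wx": 0,"wy": 0,"wz": 39,"gripper": -0.67}
    - {"dx": -32.8,"dy": -30.6,"dz": 2.1,"wx": 0,"wy": 0,"wz": 45.5,"gripper": -0.67}
    - {"dx": -37.5,"dy": -35,"dz": 2.5,"wx": 0,"wy": 0,"wz": 52,"gripper": -0.67}
    - {"dx": -42.2,"dy": -39.4,"dz": 2.8,"wx": 0,"wy": 0,"wz": 58.5,"gripper": -0.67}
    - {"dx": -46.9,"dy": -43.8,"dz": 3.1,"wx": 0,"wy": 0,"wz": 64.6,"gripper": -0.67}

```text
t: 2.8
tool_pos: [0.4679, -0.0073, 0.2013]
eef_rot: [[-0.213, 0.977, 0.001], [0.977, 0.213, 0.0], [0.0, 0.001, -1.0]]
force: [1.6, -0.1, 0.4]
finger_gap: 0.0142
finger_force: 0.0
```

```bash
python3 w.py w2
```

```text
core_a 0.9 0.042 [0.5355 0.0337] plate mm [ 2.5 64.7] size [165.  55.]
core_a 0.89 0.041 [ 0.475  -0.0038] plate mm [-64.6  41.1] size [ 44. 130.]
core_a 0.79 0.041 [0.4933 0.0212] plate mm [-41.4  61.7] size [80. 80.]
capacitor 0.86 0.068 [ 0.5183 -0.004 ] plate mm [-22.4  31.6] size [130. 130.]
capacitor 0.59 0.039 [ 0.6227 -0.0056] plate mm [79.2  7.5] size [339. 134.]
relay 0.56 0.051 [0.5129 0.0183] plate mm [-22.8  54.5] size [120.  86.]
3.0 [ 0.467  -0.0063  0.2008] plate [-73.   40.5] [[-0.214, 0.977, -0.001], [0.977, 0.214, 0.0], [0.001, -0.001, -1.0]] 0.013779707409844452 [-7.84834162e-01  1.02187976e+01 -1.88125924e+01  6.10191664e+01
  2.54429314e-02  7.68358777e+01]
```

View pics/w2.png

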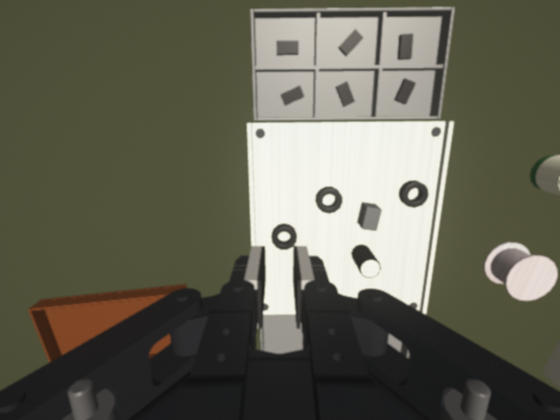

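The wrist view shows the plate squared with the tool. The cores are at (284,237), (329,200) and (413,194), the relay at (370,216), the capacitor top at (368,268), and the plate's +y corners at (248,122) and (452,122). I'll refine the numbers, dropping pixels with no depth reading.

```bash
sed -i 's/p=W\[d\["pixels"\]\]; p=p\[np.isfinite(p).all(1)\]/p=W[cv2.erode(d["pixels"].astype(np.uint8),np.ones((2,2)))*(s["depth"]>.05)>0]/; s/z=np.percentile(p\[:,2\],95); q=p\[p\[:,2\]>z-.004\]/z=np.percentile(p[:,2],90); q=p[abs(p[:,2]-z)<.005]/; s/b=(q.max(0)+q.min(0))\/2/b=np.median(q,0); q=q[np.hypot(*(q-b).T)<.03]; b=(q.max(0)+q.min(0))\/2/' w.py
cat >> w.py <<'E'
w=(s["pixels"].min(2)>170)&(abs(W[...,2]-.033)<.009)&(s["depth"]>.05)
p=W[w][:,:2]; p=p[p@E[1]>E[1]@C-.0]; q=((p-C)@E.T)*1000
for y0 in range(0,120,20):
    k=q[(q[:,1]>=y0)&(q[:,1]<y0+20)]
    if len(k): print(y0,np.percentile(k[:,0],[.5,99.5]).round(1),len(k))
for x0 in range(-80,80,40):
    k=q[(q[:,0]>=x0)&(q[:,0]<x0+40)]
    if len(k): print("x",x0,np.percentile(k[:,1],99.7).round(1))
E
python3 w.py w3
```

```text
core_a 0.72 0.041 [ 0.4834 -0.0552] plate mm [-67.5 -10.8] size [26. 26.]
core_a 0.64 0.041 [0.6036 0.0194] plate mm [66. 36.] size [26. 26.]
core_a 0.58 0.041 [ 0.5201 -0.0049] plate mm [-20.8  30.3] size [27. 26.]
relay 0.76 0.051 [ 0.5644 -0.0122] plate mm [20.9 13.6] size [17. 24.]
3.2 [ 0.466  -0.0041  0.2012] plate [-73.5  42.8] [[-0.219, 0.976, -0.0], [0.976, 0.219, 0.0], [0.0, -0.0, -1.0]] 0.01430997936373525 [-5.15222386e-01  1.00937789e+01 -1.89136046e+01  6.10185001e+01
  1.12180371e-02  7.68339091e+01]
0 [-101.8   96.3] 2797
20 [-101.9   96.3] 2606
40 [-102.1   96.1] 3459
60 [-101.9   95.9] 3823
80 [-102.    95.9] 3956
100 [-102.    95.8] 1503
x -80 106.7
x -40 106.6
x 0 107.4
x 40 107.3
```

Yaw 12.5° is confirmed, and core, relay and plate positions agree within a few mm. I'll descend behind core 1, in the x≈−68 lane.

Call:
send_rows:
  deltas:
    - {"dx": -0.8,"dy": 0.3,"dz": 3,"wx": 0,"wy": 0,"wz": 0,"gripper": -0.67}
    - {"dx": -1.6,"dy": 0.5,"dz": 6,"wx": 0,"wy": 0,"wz": 0,"gripper": -0.67}
    - {"dx": -1.6,"dy": 0.5,"dz": 9,"wx": 0,"wy": 0,"wz": 0,"gripper": -0.67}
    - {"dx": -1.6,"dy": 0.5,"dz": 12,"wx": 0,"wy": 0,"wz": 0,"gripper": -0.67}
    - {"dx": -1.6,"dy": 0.5,"dz": 14,"wx": 0,"wy": 0,"wz": 0,"gripper": -0.67}
    - {"dx": -1.6,"dy": 0.5,"dz": 14,"wx": 0,"wy": 0,"wz": 0,"gripper": -0.67}
    - {"dx": -1.6,"dy": 0.5,"dz": 14,"wx": 0,"wy": 0,"wz": 0,"gripper": -0.67}

```text
t: 4.08
tool_pos: [0.4756, -0.0191, 0.062]
eef_rot: [[-0.218, 0.976, 0.001], [0.976, 0.218, -0.0], [-0.0, 0.001, -1.0]]
force: [0.8, 0.5, 0.3]
finger_gap: 0.0141
finger_force: 0.0
```

```bash
cat > p.py <<'E'
from workcell import manip
import numpy as np
C=np.array([.547,-.030]); a=np.radians(12.5); E=np.array([[np.cos(a),np.sin(a)],[-np.sin(a),np.cos(a)]])
o=manip.observe();print(o["t"],"plate xy z mm",(E@(o["tool_pos"][:2]-C)*1000).round(1),(o["tool_pos"][2]*1000).round(1),o["finger_gap"],np.round(o["joint_vel"],1),o["eef_rot"][0])
E
python3 p.py
```

```text
4.075 plate xy z mm [-67.3  26.1] 62.0 0.01406599080305363 [-0.4 -0.4  0.8 -0.3  0.  -0.1] [-0.21824011  0.97589433  0.00123084]
```

Call:
send_rows:
  deltas:
    - {"dx": 0,"dy": 0,"dz": 2,"wx": 0,"wy": 0,"wz": 0,"gripper": -0.67}
    - {"dx": 0,"dy": 0,"dz": 2.8,"wx": 0,"wy": 0,"wz": 0,"gripper": -0.67}
    - {"dx": -1,"dy": 0,"dz": 2.8,"wx": 0,"wy": 0,"wz": 0,"gripper": -0.67}
    - {"dx": -2,"dy": 0,"dz": 2.8,"wx": 0,"wy": 0,"wz": 0,"gripper": -0.67}
    - {"dx": -3,"dy": 0,"dz": 2.8,"wx": 0,"wy": 0,"wz": 0,"gripper": -0.67}
    - {"dx": -4,"dy": 0,"dz": 2.8,"wx": 0,"wy": 0,"wz": 0,"gripper": -0.67}
    - {"dx": -5,"dy": 0,"dz": 2.8,"wx": 0,"wy": 0,"wz": 0,"gripper": -0.67}
    - {"dx": -6,"dy": 0,"dz": 2.8,"wx": 0,"wy": 0,"wz": 0,"gripper": -0.67}
    - {"dx": -7,"dy": 0,"dz": 2.8,"wx": 0,"wy": 0,"wz": 0,"gripper": -0.67}
    - {"dx": -7,"dy": 0,"dz": 2.8,"wx": 0,"wy": 0,"wz": 0,"gripper": -0.67}

```text
t: 5.32
tool_pos: [0.4907, -0.089, 0.0331]
eef_rot: [[-0.216, 0.976, 0.0], [0.976, 0.216, -0.0], [-0.0, 0.0, -1.0]]
force: [-0.1, -0.1, -0.3]
finger_gap: 0.0146
finger_force: 0.0
```

```bash
python3 p.py; python3 w.py w4 | head -6
python3 - <<'E'
from h import *
s=manip.snapshot("top"); cv2.imwrite("pics/t4.png",cv2.resize(s["pixels"][145:245,205:390,::-1],None,fx=4,fy=4))
E
```

```text
5.325 plate xy z mm [-67.8 -45.4] 33.1 0.014635746185293843 [ 0.9 -0.2 -0.6  0.2  0.4  0.4] [-2.15680641e-01  9.76463903e-01  3.27657552e-04]
core_a 0.97 0.041 [ 0.4966 -0.1121] plate mm [-66.9 -69.2] size [19. 28.]
core_a 0.93 0.034 [0.5954 0.0142] plate mm [56.8 32.7] size [11. 16.]
core_a 0.68 0.041 [ 0.5205 -0.0058] plate mm [-20.7  29.4] size [28. 27.]
capacitor 0.61 0.067 [ 0.5722 -0.0589] plate mm [ 18.3 -33.7] size [23. 22.]
relay 0.6 0.051 [ 0.5648 -0.0131] plate mm [21.  12.6] size [18. 24.]
5.525 [ 0.4901 -0.088   0.033 ] plate [-68.1 -44.3] [[-0.217, 0.976, -0.0], [0.976, 0.217, 0.0], [0.0, -0.0, -1.0]] 0.013810409015903514 [-1.01748439e+01  2.22553779e+01 -3.01634770e+01  3.76047817e+01
```

View pics/w4.png

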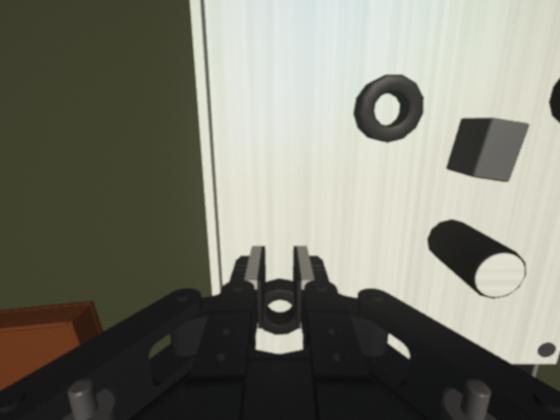

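The ring sits centred in the finger cradle at (280,305), and the capacitor (500,275) and relay (487,148) haven't moved. I'll continue over the edge.

Call:
send_rows:
  deltas:
    - {"dx": -1,"dy": 0,"dz": 0,"wx": 0,"wy": 0,"wz": 0,"gripper": -0.67}
    - {"dx": -2,"dy": 0,"dz": 0,"wx": 0,"wy": 0,"wz": 0,"gripper": -0.67}
    - {"dx": -3,"dy": 0,"dz": 0,"wx": 0,"wy": 0,"wz": 0,"gripper": -0.67}
    - {"dx": -4,"dy": 0,"dz": 0,"wx": 0,"wy": 0,"wz": 0,"gripper": -0.67}
    - {"dx": -5,"dy": 0,"dz": 0,"wx": 0,"wy": 0,"wz": 0,"gripper": -0.67}
    - {"dx": -6,"dy": 0,"dz": 0,"wx": 0,"wy": 0,"wz": 0,"gripper": -0.67}
    - {"dx": -7,"dy": 0,"dz": 0,"wx": 0,"wy": 0,"wz": 0,"gripper": -0.67}
    - {"dx": -8,"dy": 0,"dz": 0,"wx": 0,"wy": 0,"wz": 0,"gripper": -0.67}
    - {"dx": -8.4,"dy": 0,"dz": 0,"wx": 0,"wy": 0,"wz": 0,"gripper": -0.67}
    - {"dx": -8.4,"dy": 0,"dz": 0,"wx": 0,"wy": 0,"wz": 0,"gripper": -0.67}

```text
t: 6.82
tool_pos: [0.5086, -0.1703, 0.0331]
eef_rot: [[-0.216, 0.976, -0.0], [0.976, 0.216, 0.0], [0.0, 0.0, -1.0]]
force: [0.3, 0.0, -0.6]
finger_gap: 0.0137
finger_force: 0.0
```

```bash
python3 p.py
python3 - <<'E'
from h import *
manip.snapshot("scene"); manip.snapshot("top")
for c in ("scene","top"): print(c,[(np.round(d["centre"],3).tolist(),round(d["confidence"],2)) for d in manip.look_for("core_a",c)])
E
```

```text
6.825 plate xy z mm [ -67.9 -128.7] 33.1 0.013689608746204202 [ 0.5 -0.2 -0.5  0.1  0.2  0.1] [-2.16428077e-01  9.76298565e-01 -1.78354957e-05]
scene [([0.515, -0.188, 0.012], 0.5)]
top [([0.516, -0.005, 0.04], 0.45), ([0.509, 0.121, 0.0], 0.26)]
```

Core 1 lies at z≈0.012 in the tray. Next is the middle core.

Call:
send_rows:
  deltas:
    - {"dx": 0,"dy": 0,"dz": -4,"wx": 0,"wy": 0,"wz": 0,"gripper": -0.67}
    - {"dx": 0,"dy": 0,"dz": -7,"wx": 0,"wy": 0,"wz": 0,"gripper": -0.67}
    - {"dx": 5,"dy": 1.2,"dz": -8,"wx": 0,"wy": 0,"wz": 0,"gripper": -0.67}
    - {"dx": 10,"dy": 2.4,"dz": -8,"wx": 0,"wy": 0,"wz": 0,"gripper": -0.67}
    - {"dx": 15,"dy": 3.6,"dz": -8,"wx": 0,"wy": 0,"wz": 0,"gripper": -0.67}
    - {"dx": 19.6,"dy": 4.6,"dz": -8,"wx": 0,"wy": 0,"wz": 0,"gripper": -0.67}
    - {"dx": 19.6,"dy": 4.6,"dz": -7,"wx": 0,"wy": 0,"wz": 0,"gripper": -0.67}
    - {"dx": 19.6,"dy": 4.6,"dz": -4,"wx": 0,"wy": 0,"wz": 0,"gripper": -0.67}
    - {"dx": 19.6,"dy": 4.6,"dz": -3,"wx": 0,"wy": 0,"wz": 0,"gripper": -0.67}
    - {"dx": 19.6,"dy": 4.6,"dz": -3,"wx": 0,"wy": 0,"wz": 0,"gripper": -0.67}

```text
t: 8.28
tool_pos: [0.51, 0.0304, 0.0624]
eef_rot: [[-0.216, 0.976, -0.002], [0.976, 0.216, -0.0], [0.0, -0.002, -1.0]]
force: [0.1, -0.8, 0.1]
finger_gap: 0.0137
finger_force: 0.0
```

```bash
python3 p.py; python3 w.py w5 | head -5
```

```text
8.275 plate xy z mm [-23.  67.] 62.4 0.01371313508388903 [ 0.2 -0.9  1.6  0.5  0.1  0.1] [-0.21582441  0.97642942 -0.00232683]
core_a 0.72 0.041 [ 0.5192 -0.005 ] plate mm [-21.7  30.4] size [21. 27.]
core_a 0.56 0.041 [0.6043 0.0197] plate mm [66.7 36.1] size [28. 27.]
core_a 0.22 0.03 [0.5321 0.0427] plate mm [ 1.1 74.2] size [60. 58.]
8.475 [0.5119 0.0309 0.064 ] plate [-21.1  67. ] [[-0.216, 0.976, 0.002], [0.976, 0.216, 0.0], [-0.0, 0.002, -1.0]] 0.014015948622250106 [ 3.45089547e+00  2.12113764e+01 -2.59385158e+01  4.27493571e+01
 -1.67259381e-03  8.09644637e+01]
```

Call:
send_rows:
  deltas:
    - {"dx": 0,"dy": 0,"dz": 2,"wx": 0,"wy": 0,"wz": 0,"gripper": -0.67}
    - {"dx": 0,"dy": 0,"dz": 2.9,"wx": 0,"wy": 0,"wz": 0,"gripper": -0.67}
    - {"dx": -1,"dy": 0,"dz": 2.9,"wx": 0,"wy": 0,"wz": 0,"gripper": -0.67}
    - {"dx": -2,"dy": 0,"dz": 2.9,"wx": 0,"wy": 0,"wz": 0,"gripper": -0.67}
    - {"dx": -3,"dy": -0.1,"dz": 2.9,"wx": 0,"wy": 0,"wz": 0,"gripper": -0.67}
    - {"dx": -4,"dy": -0.2,"dz": 2.9,"wx": 0,"wy": 0,"wz": 0,"gripper": -0.67}
    - {"dx": -5,"dy": -0.3,"dz": 2.9,"wx": 0,"wy": 0,"wz": 0,"gripper": -0.67}
    - {"dx": -6,"dy": -0.4,"dz": 2.9,"wx": 0,"wy": 0,"wz": 0,"gripper": -0.67}
    - {"dx": -7,"dy": -0.5,"dz": 2.9,"wx": 0,"wy": 0,"wz": 0,"gripper": -0.67}
    - {"dx": -8,"dy": -0.5,"dz": 2.9,"wx": 0,"wy": 0,"wz": 0,"gripper": -0.67}

```text
t: 9.72
tool_pos: [0.5234, -0.0486, 0.0341]
eef_rot: [[-0.217, 0.976, -0.0], [0.976, 0.217, 0.0], [0.0, -0.0, -1.0]]
force: [-0.2, 1.0, 1.2]
finger_gap: 0.0141
finger_force: 0.5
```

```bash
python3 p.py; python3 w.py w6 | head -6
```

```text
9.725 plate xy z mm [-27.1 -13.1] 34.1 0.014145467151651013 [-8.2  2.   3.5  1.3 -0.  -8.3] [-2.16770494e-01  9.76222577e-01 -1.82605352e-04]
core_a 0.8 0.041 [0.6048 0.019 ] plate mm [67.1 35.3] size [29. 27.]
core_a 0.63 0.041 [ 0.5294 -0.0704] plate mm [-26.  -35.7] size [19. 27.]
capacitor 0.75 0.067 [ 0.5779 -0.0592] plate mm [ 23.9 -35.2] size [9. 7.]
relay 0.59 0.051 [ 0.5651 -0.0128] plate mm [21.4 12.8] size [18. 25.]
9.925 [ 0.5234 -0.0483  0.034 ] plate [-27.  -12.7] [[-0.216, 0.976, -0.0], [0.976, 0.216, -0.0], [-0.0, -0.0, -1.0]] 0.014267904882361508 [-5.26809935e+00  2.43603131e+01 -2.62238372e+01  3.94287718e+01
 -5.18748013e-03  7.22388368e+01]
```

The core is centred ahead of the fingers at y≈−36. I'll continue to y≈−128.

Call:
send_rows:
  deltas:
    - {"dx": -1.2,"dy": 0,"dz": 0,"wx": 0,"wy": 0,"wz": 0,"gripper": -0.67}
    - {"dx": -2.4,"dy": 0,"dz": 0,"wx": 0,"wy": 0,"wz": 0,"gripper": -0.67}
    - {"dx": -3.6,"dy": 0,"dz": 0,"wx": 0,"wy": 0,"wz": 0,"gripper": -0.67}
    - {"dx": -4.8,"dy": 0,"dz": 0,"wx": 0,"wy": 0,"wz": 0,"gripper": -0.67}
    - {"dx": -6,"dy": 0,"dz": 0,"wx": 0,"wy": 0,"wz": 0,"gripper": -0.67}
    - {"dx": -7.2,"dy": 0,"dz": 0,"wx": 0,"wy": 0,"wz": 0,"gripper": -0.67}
    - {"dx": -8.4,"dy": 0,"dz": 0,"wx": 0,"wy": 0,"wz": 0,"gripper": -0.67}
    - {"dx": -9.6,"dy": 0,"dz": 0,"wx": 0,"wy": 0,"wz": 0,"gripper": -0.67}
    - {"dx": -10.8,"dy": 0,"dz": 0,"wx": 0,"wy": 0,"wz": 0,"gripper": -0.67}
    - {"dx": -11.6,"dy": 0,"dz": 0,"wx": 0,"wy": 0,"wz": 0,"gripper": -0.67}

```text
t: 11.18
tool_pos: [0.5488, -0.1621, 0.0341]
eef_rot: [[-0.216, 0.976, 0.0], [0.976, 0.216, -0.0], [-0.0, 0.0, -1.0]]
force: [0.1, 0.1, 0.1]
finger_gap: 0.0141
finger_force: 0.0
```

```bash
python3 p.py
python3 - <<'E'
from h import *
manip.snapshot("scene")
for c in ("core_a","capacitor","relay"): print(c,[(np.round(d["centre"],3).tolist(),round(d["confidence"],2)) for d in manip.look_for(c,"scene")])
E
```

```text
11.175 plate xy z mm [ -26.8 -129.4] 34.1 0.014069404611524304 [-5.4  2.3  4.3  2.3  0.3 -5.5] [-2.16365166e-01  9.76312499e-01  1.40727401e-04]
core_a [([0.611, 0.013, 0.04], 0.65), ([0.554, -0.18, 0.014], 0.55), ([0.514, -0.186, 0.014], 0.47)]
capacitor [([0.575, -0.06, 0.061], 0.55)]
relay [([0.574, -0.02, 0.05], 0.5)]
```

Two cores are in the tray. For the third, I'll travel high over the capacitor and relay.

Call:
send_rows:
  deltas:
    - {"dx": 0,"dy": 0,"dz": -5,"wx": 0,"wy": 0,"wz": 0,"gripper": -0.67}
    - {"dx": 0,"dy": 0,"dz": -9,"wx": 0,"wy": 0,"wz": 0,"gripper": -0.67}
    - {"dx": 5,"dy": 2.3,"dz": -9,"wx": 0,"wy": 0,"wz": 0,"gripper": -0.67}
    - {"dx": 10,"dy": 4.6,"dz": -9,"wx": 0,"wy": 0,"wz": 0,"gripper": -0.67}
    - {"dx": 15,"dy": 7,"dz": -9,"wx": 0,"wy": 0,"wz": 0,"gripper": -0.67}
    - {"dx": 20.2,"dy": 9.3,"dz": -9,"wx": 0,"wy": 0,"wz": 0,"gripper": -0.67}
    - {"dx": 20.2,"dy": 9.3,"dz": -9,"wx": 0,"wy": 0,"wz": 0,"gripper": -0.67}
    - {"dx": 20.2,"dy": 9.3,"dz": -6,"wx": 0,"wy": 0,"wz": 0,"gripper": -0.67}
    - {"dx": 20.2,"dy": 9.3,"dz": -3,"wx": 0,"wy": 0,"wz": 0,"gripper": -0.67}
    - {"dx": 20.2,"dy": 9.3,"dz": -3,"wx": 0,"wy": 0,"wz": 0,"gripper": -0.67}

```text
t: 12.62
tool_pos: [0.5925, 0.0552, 0.0618]
eef_rot: [[-0.216, 0.976, -0.006], [0.976, 0.216, -0.001], [0.0, -0.006, -1.0]]
force: [-0.3, -1.0, 0.7]
finger_gap: 0.0138
finger_force: 0.0
```

```bash
python3 p.py; python3 w.py w7 | head -5
```

```text
12.625 plate xy z mm [62.9 73.3] 61.8 0.013813589622483455 [-0.2 -1.8  3.2  1.5  0.   0.2] [-0.21628917  0.97630895 -0.00631127]
core_a 0.64 0.041 [0.6019 0.0197] plate mm [64.3 36.6] size [21. 27.]
relay 0.71 0.052 [0.7486 0.0684] plate mm [218.1  52.4] size [16. 31.]
12.825 [0.5966 0.0558 0.0656] plate [67. 73.] [[-0.216, 0.976, 0.002], [0.976, 0.216, 0.0], [-0.0, 0.002, -1.0]] 0.01420143322043187 [ 5.34609423e+00  2.83376071e+01 -1.32036489e+01  4.83220346e+01
 -4.66079225e-03  8.28523879e+01]
0 [-102.    77.1] 2781
```

Call:
send_rows:
  deltas:
    - {"dx": 0,"dy": -0.1,"dz": 2,"wx": 0,"wy": 0,"wz": 0,"gripper": -0.67}
    - {"dx": 0,"dy": -0.1,"dz": 2.9,"wx": 0,"wy": 0,"wz": 0,"gripper": -0.67}
    - {"dx": -1,"dy": -0.1,"dz": 2.9,"wx": 0,"wy": 0,"wz": 0,"gripper": -0.67}
    - {"dx": -2,"dy": -0.1,"dz": 2.9,"wx": 0,"wy": 0,"wz": 0,"gripper": -0.67}
    - {"dx": -3,"dy": -0.1,"dz": 2.9,"wx": 0,"wy": 0,"wz": 0,"gripper": -0.67}
    - {"dx": -4,"dy": -0.1,"dz": 2.9,"wx": 0,"wy": 0,"wz": 0,"gripper": -0.67}
    - {"dx": -5,"dy": -0.1,"dz": 2.9,"wx": 0,"wy": 0,"wz": 0,"gripper": -0.67}
    - {"dx": -6,"dy": -0.1,"dz": 2.9,"wx": 0,"wy": 0,"wz": 0,"gripper": -0.67}
    - {"dx": -7,"dy": -0.1,"dz": 2.9,"wx": 0,"wy": 0,"wz": 0,"gripper": -0.67}
    - {"dx": -8,"dy": -0.1,"dz": 2.9,"wx": 0,"wy": 0,"wz": 0,"gripper": -0.67}

```text
t: 14.08
tool_pos: [0.612, -0.0228, 0.0351]
eef_rot: [[-0.217, 0.976, -0.0], [0.976, 0.217, 0.0], [0.0, -0.0, -1.0]]
force: [-0.3, 0.3, 0.1]
finger_gap: 0.0142
finger_force: 0.3
```

```bash
python3 p.py; python3 w.py w8 | head -5
```

```text
14.075 plate xy z mm [65.  -7.1] 35.1 0.014244827676034666 [-7.2  1.7  3.2  1.4  0.  -7.2] [-2.16759034e-01  9.76225125e-01 -1.60748515e-04]
core_a 0.93 0.041 [ 0.6178 -0.0426] plate mm [ 66.4 -27.6] size [20. 32.]
capacitor 0.86 0.068 [ 0.5671 -0.0567] plate mm [ 13.9 -30.4] size [ 8. 13.]
relay 0.75 0.051 [ 0.5655 -0.0125] plate mm [21.9 13.1] size [17. 25.]
14.275 [ 0.6119 -0.0225  0.035 ] plate [65.  -6.7] [[-0.216, 0.976, -0.0], [0.976, 0.216, 0.0], [0.0, -0.0, -1.0]] 0.014270419811966088 [-2.10351769e+00  3.12647036e+01 -1.31399328e+01  4.56059556e+01
  2.94514398e-03  7.53997394e+01]
```

Call:
send_rows:
  deltas:
    - {"dx": -1.2,"dy": 0,"dz": 0,"wx": 0,"wy": 0,"wz": 0,"gripper": -0.67}
    - {"dx": -2.4,"dy": 0,"dz": 0,"wx": 0,"wy": 0,"wz": 0,"gripper": -0.67}
    - {"dx": -3.6,"dy": 0,"dz": 0,"wx": 0,"wy": 0,"wz": 0,"gripper": -0.67}
    - {"dx": -4.8,"dy": 0,"dz": 0,"wx": 0,"wy": 0,"wz": 0,"gripper": -0.67}
    - {"dx": -6,"dy": 0,"dz": 0,"wx": 0,"wy": 0,"wz": 0,"gripper": -0.67}
    - {"dx": -7.2,"dy": 0,"dz": 0,"wx": 0,"wy": 0,"wz": 0,"gripper": -0.67}
    - {"dx": -8.4,"dy": 0,"dz": 0,"wx": 0,"wy": 0,"wz": 0,"gripper": -0.67}
    - {"dx": -9.6,"dy": 0,"dz": 0,"wx": 0,"wy": 0,"wz": 0,"gripper": -0.67}
    - {"dx": -10.8,"dy": 0,"dz": 0,"wx": 0,"wy": 0,"wz": 0,"gripper": -0.67}
    - {"dx": -12.2,"dy": 0,"dz": 0,"wx": 0,"wy": 0,"wz": 0,"gripper": -0.67}

```text
t: 15.52
tool_pos: [0.6386, -0.1421, 0.0351]
eef_rot: [[-0.217, 0.976, 0.0], [0.976, 0.217, -0.0], [-0.0, -0.0, -1.0]]
force: [0.6, 0.2, -0.2]
finger_gap: 0.0144
finger_force: 0.0
```

Call:
send_rows:
  deltas:
    - {"dx": 0,"dy": 0,"dz": 0,"wx": 0,"wy": 0,"wz": 0,"gripper": -0.67}
    - {"dx": 0,"dy": 0,"dz": -5,"wx": 0,"wy": 0,"wz": 0,"gripper": -0.67}
    - {"dx": 0,"dy": 0,"dz": -10,"wx": 0,"wy": 0,"wz": 0,"gripper": -0.67}
    - {"dx": 5,"dy": 0,"dz": -15,"wx": 0,"wy": 0,"wz": 0,"gripper": -0.67}
    - {"dx": 10,"dy": 0,"dz": -17,"wx": 0,"wy": 0,"wz": 0,"gripper": -0.67}
    - {"dx": 15,"dy": -2,"dz": -17,"wx": 0,"wy": 0,"wz": 0,"gripper": -0.67}
    - {"dx": 20,"dy": -4,"dz": -17,"wx": 0,"wy": 0,"wz": 0,"gripper": -0.67}
    - {"dx": 25,"dy": -4,"dz": -17,"wx": 0,"wy": 0,"wz": 0,"gripper": -0.67}
    - {"dx": 25,"dy": -4,"dz": -17,"wx": 0,"wy": 0,"wz": 0,"gripper": -0.67}

```text
t: 16.65
tool_pos: [0.5438, 0.0972, 0.2054]
eef_rot: [[-0.222, 0.975, -0.0], [0.975, 0.222, 0.001], [0.001, -0.0, -1.0]]
force: [0.4, -1.2, -0.1]
finger_gap: 0.0141
finger_force: 0.0
```

```bash
python3 p.py
python3 - <<'E'
from h import *
s=manip.snapshot("top"); a=s["pixels"][145:245,205:390,::-1]; W=world(s)
s2=manip.snapshot("scene"); b=s2["pixels"][170:330,190:420,::-1]
cv2.imwrite("pics/end.png",np.vstack([cv2.resize(a,(555,280)),cv2.resize(b,(555,310))]))
for cam in ("scene","top"):
  for c in ("core_a","capacitor","relay","flux","spool","driver","pliers"): print(cam,c,[(np.round(d["centre"],3).tolist(),round(d["confidence"],2)) for d in manip.look_for(c,cam)][:4])
E
```

```text
16.65 plate xy z mm [ 24.4 124.9] 205.4 0.014133171091642294 [-3.2  0.9  0.9 -0.2 -2.1 -1.3] [-2.22067179e-01  9.75031342e-01 -2.23950138e-04]
scene core_a [([0.645, -0.162, 0.014], 0.68), ([0.555, -0.18, 0.015], 0.63), ([0.515, -0.184, 0.015], 0.49)]
scene capacitor [([0.578, -0.061, 0.063], 0.64)]
scene relay [([0.57, -0.019, 0.053], 0.55), ([0.582, -0.196, 0.005], 0.55)]
scene flux [([0.765, 0.057, 0.05], 0.97)]
scene spool [([0.766, -0.055, 0.042], 0.64)]
scene driver [([0.528, -0.422, 0.022], 0.57)]
scene pliers [([0.564, 0.381, 0.012], 0.78)]
top core_a [([0.549, -0.178, 0.015], 0.61), ([0.511, -0.19, 0.011], 0.57)]
top capacitor []
top relay []
top flux [([0.752, 0.069, 0.062], 0.59)]
top spool [([0.758, -0.045, 0.04], 0.65)]
top driver [([0.527, -0.41, 0.022], 0.71), ([0.55, 0.387, 0.008], 0.6)]
top pliers [([0.554, 0.391, 0.008], 0.92)]
```

View pics/end.png

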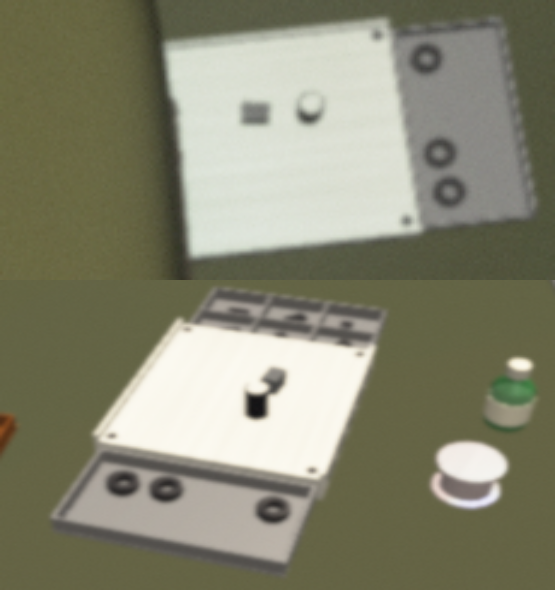

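All three rings lie flat in the plain tray, at (427,58), (440,153) and (449,191) in the top half of the picture. The capacitor and relay are upright where they started, and nothing else has moved.

```bash
python3 -c "from workcell import manip; print(manip.hand_in())"
```

```text
the job is handed in; nothing more can be done
None
```

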